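Pack up the short foot of a rocking sharpening machine

TASK

The sharpening machine on the bench rocks because the levelling foot at its red-dotted corner is seized too short. Slide the blue packers in flat under that foot, one on another, as many as leave good room for the wooden wedge, then push the wedge in on top of them, thin end first and gently, just until the machine stands firm on all four feet. None of the other feet may be jacked off the bench, and the machine must not be forced or shoved along; leave the other things on the bench where they are.

Things in the scene. Friction and masses are not known exactly. Their poses are not given: they have to be found in the camera images.
- machine: Sharpening machine, about 4.5 kg, loose on the bench. Grey base plate 240 (its x) x 300 mm (its y), 34 to 48 mm above the bench; green housing 150 x 210 mm amid it, up to 108 mm; stone disc on top, to 144 mm; tool rest at its +y side, to 176 mm. Four feet (black pads 26 mm across) at x = +-100, y = +-130 mm. Origin on the bench under its middle, z up; starts level on three feet.
- short_corner (a point): Red dot on top of the base plate, 48 mm up, straight above the middle of the short foot (machine x -100, y -130 mm), 20 mm in from the plate's -x and -y edges; the bench outside these is clear. The foot hangs an unknown 10.8 to 17.5 mm off the bench. About 4 N pressed on the dot rocks the corner down until the foot meets the bench; it comes back up level when let go.
- foot_near_left: One of the machine's three good feet (the third is diagonally across from the short one), standing on the bench at machine x -100, y 130 mm: black pad 26 mm across, 10 mm thick, on a stud; origin under its middle. It must go on carrying weight.
- foot_far_right: One of the machine's three good feet (the third is diagonally across from the short one), standing on the bench at machine x 100, y -130 mm: black pad 26 mm across, 10 mm thick, on a stud; origin under its middle. It must go on carrying weight.
- packer0: Blue plastic flat packer, 120 mm (x) x 28 mm (y) x 5 mm thick, 24 g, lying flat on the bench; origin under its middle. All three are alike and may not all be needed: a gap of 4 to 10 mm should be left between packers and foot, so that the wedge reaches right under the foot before it bears.
- packer1: Blue plastic flat packer, 120 mm (x) x 28 mm (y) x 5 mm thick, 24 g, lying flat on the bench; origin under its middle. All three are alike and may not all be needed: a gap of 4 to 10 mm should be left between packers and foot, so that the wedge reaches right under the foot before it bears.
- packer2: Blue plastic flat packer, 120 mm (x) x 28 mm (y) x 5 mm thick, 24 g, lying flat on the bench; origin under its middle. All three are alike and may not all be needed: a gap of 4 to 10 mm should be left between packers and foot, so that the wedge reaches right under the foot before it bears.
- wedge: Dark hardwood wedge lying flat, 170 mm (x) x 28 mm (y), 30 g; flat below, 2 mm thick at the thin end (+x) rising evenly to 12 mm at the thick end (-x); origin under its middle. Friction on foot and packers about 0.6, so it stays where pushed, and the push is about 1.3 times the foot's load on it. Once it bears, its thick end should still stick out past the plate.
- gouge: Bystander: carving gouge lying flat, 250 mm long, 28 mm high, wooden handle, steel blade; origin under the blade's root.
- mallet: Bystander: round wooden carver's mallet standing on its head, 94 mm across, 225 mm high; origin under its centre.
- tin: Bystander: yellow and silver tin of honing paste, 68 mm across, 45 mm high; origin under its centre.
- mug: Bystander: white mug, 82 mm across, 92 mm high, handle on its +y side; origin under its centre.
- strop: Bystander: leather strop paddle lying flat, 280 x 50 mm, 17 mm high; its handle towards its -y; origin underneath, 60 mm from the middle of the leather.
There are look-alikes about, which are no part of the job. Leave any pink look-alike of the packer0 alone. What is shaped like the packer2 but turquoise is not meant.

How it is judged:
On the way, in this order (a step that is already met when the one before it is completed fails the run):
1. a packer lies flat on the bench under the short foot, before the wedge goes in (((x of short_corner in the frame of packer0 between -0.05 and 0.05 m and y of short_corner in the frame of packer0 between -0.013 and 0.013 m and height (world z) of packer0 below 0.004 m and angle between packer0's own z axis and vertical below 0.06 rad) or (x of short_corner in the frame of packer1 between -0.05 and 0.05 m and y of short_corner in the frame of packer1 between -0.013 and 0.013 m and height (world z) of packer1 below 0.004 m and angle between packer1's own z axis and vertical below 0.06 rad) or (x of short_corner in the frame of packer2 between -0.05 and 0.05 m and y of short_corner in the frame of packer2 between -0.013 and 0.013 m and height (world z) of packer2 below 0.004 m and angle between packer2's own z axis and vertical below 0.06 rad)) and contact force between machine and wedge below 0.1 N), for 0.2 s.
2. the wedge lies on the packers with its thin end under the short foot (x of short_corner in the frame of wedge between -0.085 and 0.085 m and y of short_corner in the frame of wedge between -0.013 and 0.013 m and (contact force between wedge and packer0 above 0.05 N or contact force between wedge and packer1 above 0.05 N or contact force between wedge and packer2 above 0.05 N)), for 0.1 s.
At the end, for the whole second after the job is handed in: The short foot bears on the wedge with over 1.5 N, its middle over the wedge (within 13 mm of the centre line), and the wedge on the packers with over 1 N; the two good feet beside it still carry over 0.5 N each, so all four bear; all at rest and let go (contact force between machine and wedge above 1.5 N and (contact force between wedge and packer0 above 1 N or contact force between wedge and packer1 above 1 N or contact force between wedge and packer2 above 1 N) and x of short_corner in the frame of wedge between -0.08 and 0.08 m and y of short_corner in the frame of wedge between -0.013 and 0.013 m and contact force between each of foot_near_left, foot_far_right and anything else above 0.5 N and linear speed of each of machine, wedge below 0.01 m/s); the robot touches nothing.
It fails at once if the machine shoved more than 15 mm along the bench (distance of machine from where it was at the start of the episode above 0.015 m).
It fails at once if the machine tipped by more than 0.17 rad (angle between machine's own z axis and vertical above 0.17 rad).
It fails at once if a packer or the wedge forced against the machine with more than 30 N (contact force between machine and packer0 above 30 N or contact force between machine and packer1 above 30 N or contact force between machine and packer2 above 30 N or contact force between machine and wedge above 30 N).
It fails at once if a bystander moved more than 30 mm (distance of any of gouge, mallet, tin, mug, strop from where it was at the start of the episode above 0.03 m).
It also fails if it takes over 72 s, if anything falls off the work surface, if the arm or the gripper's body presses on something with over 40 N, if the wrist force passes 120 N, or if a joint passes its speed limit or range.

ROBOT

A 7-joint arm with a two-finger parallel gripper is mounted at the origin on the work surface. World frame = base frame: x ahead of the robot, y to its left, z up, the work surface at z = 0. Lengths are in m, angles in rad, forces in N, time in s.
With the tool pointing down it reaches from about 0.425 to 0.975 m from the base axis. Payload 16.7 kg.
Tool frame: the origin (TCP) lies at the very end of the fingers, on their centre line; the grasp point (between the pads) lies 19 mm behind it; z points along the fingers, y is the line along which they close (so a half turn about z gives the same grasp; the last joint's range is limited). The gripper opens to 85 mm and grips with 20 to 120 N. Pads are 22 mm wide; open, the fingers measure 114 mm over their backs; the gripper's body (76 mm by 85 mm) begins 54 mm behind the grasp point. The pads swing forward as they close: fully open they stand 13 mm farther back than shut.
Start: joints at [1.109, 0.426, 0.074, 1.606, -0.034, 1.111, -0.067], TCP at [0.207, -0.642, 0.231] pointing down, gripper open.
Joint ranges: [-2.85, 2.85], [-0.5, 2.14], [-1.23, 1.37], [0.21, 2.46], [-1.02, 4.16], [0.16, 2.05], [-2.73, 2.73]. Speed limits (rad/s): [1.89, 1.89, 2.39, 2.39, 3.01, 3.01, 3.01].

INTERFACE

Orientations are given as a unit quaternion [x, y, z, w].
In Python, from bench import robot, vision, job gives the robot as it stands.
- The arm moves only by the tool step_arm, never from a script. Its argument "rows" is a list of rows, each a list of 6 numbers: the shift along the tool's x, y, z each as a share of 500 mm, from -1 to 1, then the turn, a rotation vector about the tool's x, y, z each as a share of 30 degrees, from -1 to 1. In form: [[tx, ty, tz, ax, ay, az], ...]. A call has 1 to 12 rows; each row shifts and turns the commanded pose from where the row before left it, along the tool's axes as they then stand; what a row does not reach is not made up. A row lasts 1/10 s, in which the tool goes at most 50 mm and 8.59 degrees, less where a joint would pass 70% of its speed; a pose out of reach is approached as far as the arm can. A call with a number of a shift or a turn outside -1 to 1 is refused whole. A call with a gripper value outside its range is refused whole. "jaw" is the finger opening in mm, from 0 to 85.4, set as the call begins (left out, the last holds). The fingers move at their own pace and stop on an object; "newtons" is the grip in N (left out, the last holds). Time passes only in rows, so rows that do not move let the fingers close. It gives the time, the measured TCP pose, the force, the opening and the grip force at its end, in the units of the state.
- robot.get_state(): the state, without advancing time (a new reading comes with each control period).
- vision.camera(name): name is "side" or "top" or "wrist"; returns the picture (400x640x3 uint8, blue, green, red); there is no depth.
- vision.camera_model(name): a dict with "intrinsics" (3x3 intrinsics, pixels), "xyz" and "orientation" of the camera in the world; the wrist camera has in their place "T_tool_cam" (4x4, takes a point from camera to tool coordinates, whose origin is the TCP and whose axes are the flange's). Camera axes: x right, y down, z forward; pixel columns grow to the right and rows downward; lengths in m; the calibration is good to about 2 mm. A picture is of the moment at which its call begins: read the wrist's pose just before it. camera_model takes no time and is no camera call.
- job.close_job(): hands the job in; it is judged then, once.
The state is a dict: "time": time; "q": joint angles; "dq": joint speeds; "joint_torque": joint torques, N m; "tcp_pos": TCP position; "ee_rot": TCP orientation; "ft_force": force on the tool from outside, world axes, zero at the start; "wrist_torque": the same for the moment, N m; "opening": opening from 0.0 (shut) to 1.0 (fully open); "grip_force": force on a finger pad.
Only numpy, scipy, OpenCV 4.12 (cv2) and the standard library are available. Lean on these libraries where they do the work, as an engineer would, in place of code of your own. Each camera call takes 0.05 s, during which the arm holds its last target. There are 200 camera calls.

## Working session

There is one attempt and no reset: what is moved stays moved. The work goes in short steps, Python scripts to look and compute and a tool call to move; the robot and the scene stay as the last step left them, time stands still between calls to the robot, and variables do not carry over. Pictures are saved under pics/ and viewed, at most 10 in all, crops included, and the job is handed in when it is done.

Besides the shell and the picture viewer there is one more tool, called as name(argument=value, ...), one argument or row to a line, values as JSON. step_arm: Moves the arm, as the interface text tells. Shift numbers are shares of 500 mm and turn numbers shares of 30 degrees, none past 1 either way. Its arguments: {"type":"object","properties":{"rows":{"type":"array"},"jaw":{"type":"number"},"newtons":{"type":"number"}},"required":["rows"]}

```bash
ls; mkdir -p pics; cat > h.py <<'E'
import numpy as np, cv2
from scipy.spatial.transform import Rotation as R
from bench import robot, vision, job
def cam(name):
    m=vision.camera_model(name); K=np.array(m["intrinsics"])
    if name=="wrist":
        s=robot.get_state(); T=np.eye(4); T[:3,:3]=R.from_quat(s["ee_rot"]).as_matrix(); T[:3,3]=s["tcp_pos"]
        T=T@np.array(m["T_tool_cam"])
    else:
        T=np.eye(4); o=np.array(m["orientation"]); T[:3,:3]=o if o.shape==(3,3) else R.from_quat(o).as_matrix(); T[:3,3]=m["xyz"]
    return K,T
def px2w(name,pts,z,KT=None):
    K,T=KT or cam(name); p=np.atleast_2d(np.array(pts,float))
    d=(T[:3,:3]@np.linalg.inv(K)@np.c_[p,np.ones(len(p))].T).T
    return T[:3,3]+d*((z-T[2,3])/d[:,2])[:,None]
def w2px(name,P,KT=None):
    K,T=KT or cam(name); P=np.atleast_2d(np.array(P,float)); c=(P-T[:3,3])@T[:3,:3]; u=c@K.T; return u[:,:2]/u[:,2:]
def move(dw,rows):
    "world displacement -> tool-frame total in row shares"
    s=robot.get_state(); return np.round(R.from_quat(s["ee_rot"]).inv().apply(dw)/0.5,4)
E
python3 - <<'E'
from h import *
for n in("top","side"):
    cv2.imwrite(f"pics/{n}0.png",vision.camera(n)); K,T=cam(n); print(n,K.round(1).tolist(),T.round(3).tolist())
print(robot.get_state()); print(vision.camera_model("wrist"))
E
```

```text
pics
top [[390.2, 0.0, 315.4], [0.0, 390.2, 206.4], [0.0, 0.0, 1.0]] [[0.004, -0.986, 0.165, 0.389], [-1.0, -0.001, 0.014, -0.09], [-0.014, -0.165, -0.986, 1.161], [0.0, 0.0, 0.0, 1.0]]
side [[475.2, 0.0, 314.3], [0.0, 475.2, 190.6], [0.0, 0.0, 1.0]] [[-0.999, -0.044, 0.022, 0.542], [-0.046, 0.667, -0.744, 1.145], [0.018, -0.744, -0.668, 1.15], [0.0, 0.0, 0.0, 1.0]]
{'time': 0.1, 'q': array([ 1.10948099,  0.4266563 ,  0.07385177,  1.60655561, -0.03416759,
        1.11078197, -0.06710656]), 'dq': array([ 0.00023684, -0.00213316, -0.00071278, -0.00305816,  0.00055837,
       -0.0012522 ,  0.00058165]), 'joint_torque': array([ 6.63158673e-03, -9.51530099e+01,  3.77029136e+00, -4.64403391e+01,
        1.95666187e-02,  6.43721476e-03, -1.30597954e-05]), 'tcp_pos': array([ 0.20696266, -0.64209911,  0.23068377]), 'ee_rot': array([ 9.87876076e-01,  1.55243458e-01, -9.78779651e-05, -5.63324505e-04]), 'ft_force': array([0.56810267, 0.26041799, 0.18161547]), 'wrist_torque': array([ 0.01789451,  0.02187623, -0.00641591]), 'grip_force': 0.0, 'opening': 1.001722211431904}
{'intrinsics': array([[301.33611029,   0.        , 320.98792635],
       [  0.        , 301.33611029, 198.3864373 ],
       [  0.        ,   0.        ,   1.        ]]), 'T_tool_cam': array([[-7.02665551e-04, -9.55499791e-01, -2.94990941e-01,
         7.54860246e-02],
       [ 9.99999714e-01, -5.89135946e-04, -4.73730063e-04,
         3.97285179e-05],
       [ 2.78859209e-04, -2.94991189e-01,  9.55499932e-01,
        -1.42489820e-01],
       [ 0.00000000e+00,  0.00000000e+00,  0.00000000e+00,
         1.00000000e+00]])}
```

View pics/top0.png

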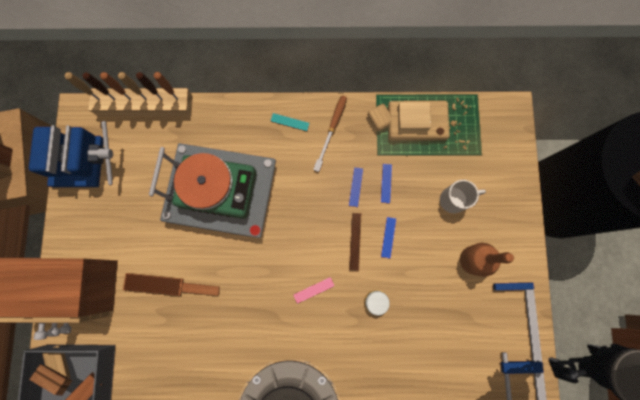

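View pics/side0.png

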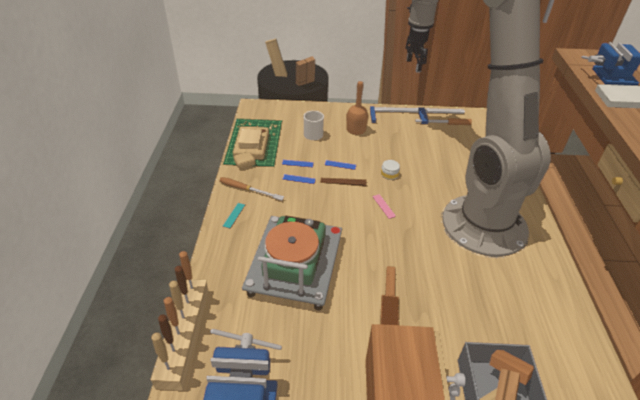

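The top view shows the red dot at (255,230). Blue packers are at (356,187), (386,183) and (388,238), and the dark brown wedge is at (355,242). The turquoise (290,122) and pink (313,290) strips are look-alikes because the packers are described as blue, so I'll leave them. The side view agrees.

```bash
cat >> h.py <<'E'
def blobs(name,img,z=0.005,minA=60,KT=None):
    hsv=cv2.cvtColor(img,cv2.COLOR_BGR2HSV); out=[]
    rng={"blue":((112,110,70),(128,255,255)),"red":((174,170,120),(180,255,255)),"red2":((0,200,150),(4,255,255)),"dark":((0,70,20),(14,255,95))}
    for k,(a,b) in rng.items():
        m=cv2.inRange(hsv,a,b)
        for c in cv2.findContours(m,cv2.RETR_EXTERNAL,cv2.CHAIN_APPROX_NONE)[0]:
            if cv2.contourArea(c)<minA: continue
            bx=cv2.boxPoints(cv2.minAreaRect(c)); zz=0.048 if "red" in k else z
            w=px2w(name,bx,zz,KT)[:,:2]; e1=w[1]-w[0]; e2=w[2]-w[1]
            if np.hypot(*e1)<np.hypot(*e2): e1,e2=e2,e1
            out.append((k,bx.mean(0).round(1),w.mean(0).round(4),round(float(np.degrees(np.arctan2(e1[1],e1[0]))),1),round(float(np.hypot(*e1)),3),round(float(np.hypot(*e2)),3)))
    return out
E
python3 - <<'E'
from h import *
im=vision.camera("top")
for b in blobs("top",im,minA=15): print(*b)
# machine plate corners, approx from picture (px) at z=.048
print(px2w("top",[(182,146),(275,160),(265,242),(164,226)],.048).round(3))
print("by",px2w("top",[(377,303),(463,195),(480,260),(335,130)],.02).round(3))
c=im[90:320,150:410]; cv2.imwrite("pics/crop1.png",cv2.resize(c,None,fx=2.6,fy=2.6,interpolation=cv2.INTER_CUBIC)[:598])
E
```

```text
blue [388.2 237.2] [ 0.4902 -0.2889] -9.9 0.115 0.023
blue [353.8 199.5] [ 0.6032 -0.1887] -6.9 0.029 0.016
blue [385.5 183.5] [ 0.6528 -0.2852] 178.4 0.108 0.021
dark [613.  393.5] [ 0.0607 -0.8946] -89.6 0.033 0.029
dark [ 50.1 379.4] [0.0864 0.6738] -112.9 0.118 0.058
dark [  7.5 361. ] [0.1362 0.8018] -172.5 0.207 0.044
dark [625. 332.] [ 0.2242 -0.9477] 172.5 0.093 0.079
dark [151.8 284.6] [0.3497 0.4041] -95.5 0.158 0.044
dark [ 97.2 289. ] [0.3374 0.5636] 0.6 0.169 0.103
dark [482.2 263. ] [ 0.4155 -0.5601] -105.1 0.13 0.083
dark [354.7 243. ] [ 0.4733 -0.1897] -3.5 0.154 0.022
dark [ 19.5 225.5] [0.5237 0.8177] 7.9 0.193 0.12
dark [ 43.9 184.7] [0.6482 0.7582] -158.2 0.058 0.025
dark [ 35.6 194.1] [0.6194 0.7804] -162.4 0.119 0.044
dark [635.5 177.5] [ 0.6712 -1.0351] 172.5 0.047 0.021
dark [  4.3 187.5] [0.6398 0.8797] 3.6 0.111 0.03
dark [543.3 164.3] [ 0.7122 -0.7641] -69.3 0.033 0.022
dark [  5.5 155.5] [0.7413 0.8898] 7.9 0.101 0.035
dark [ 25.8 143. ] [0.7818 0.8312] -2.4 0.122 0.033
dark [163.9  83.3] [0.9795 0.4114] -137.8 0.087 0.03
dark [146.   82.5] [0.9824 0.469 ] -134.7 0.095 0.029
dark [95.5 83.4] [0.98   0.6313] -129.3 0.114 0.028
dark [112.1  82.4] [0.9832 0.5782] -128.5 0.11 0.032
[[0.757 0.325 0.048]
 [0.714 0.046 0.048]
 [0.472 0.069 0.048]
 [0.517 0.362 0.048]]
by [[ 0.301 -0.25   0.02 ]
 [ 0.614 -0.511  0.02 ]
 [ 0.423 -0.548  0.02 ]
 [ 0.817 -0.133  0.02 ]]
```

View pics/crop1.png

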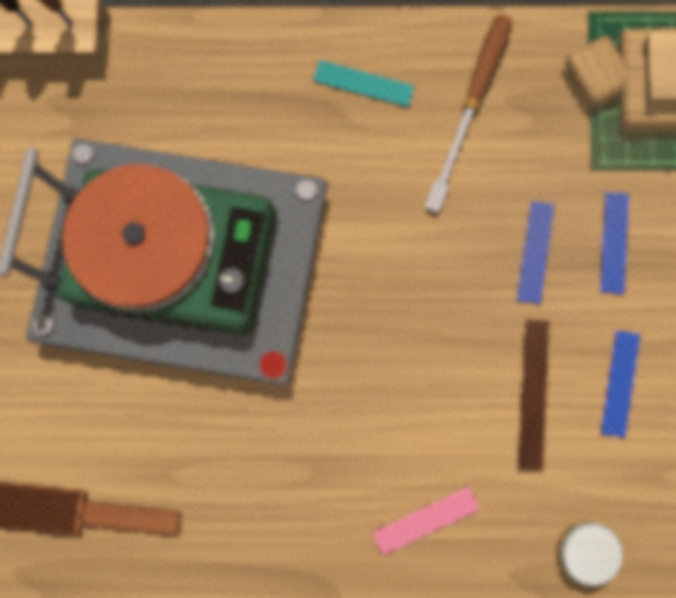

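The crop confirms the three blue strips (the wanted packers), the brown wedge and the red dot. Pink and turquoise are left alone. I'll go over the packers first for one close look.

step_arm(
  rows=[
    [0, 0, -0.07, 0, 0, 0.278],
    [0, 0, -0.07, 0, 0, 0.278],
    [0, 0, -0.07, 0, 0, 0.278],
    [0.046, -0.088, 0, 0, 0, 0],
    [0.046, -0.088, 0, 0, 0, 0],
    [0.046, -0.088, 0, 0, 0, 0],
    [0.046, -0.088, 0, 0, 0, 0],
    [0.046, -0.088, 0, 0, 0, 0],
    [0.046, -0.088, 0, 0, 0, 0],
    [0.046, -0.088, 0, 0, 0, 0],
    [0.046, -0.088, 0, 0, 0, 0],
    [0.046, -0.088, 0, 0, 0, 0],
  ],
)

```text
time: 1.35
tcp_pos: [0.4625, -0.2734, 0.3364]
ee_rot: [0.998, -0.062, 0.0, 0.0]
ft_force: [0.2, 0.2, -0.7]
opening: 1.003
grip_force: 0.0
```

step_arm(
  rows=[
    [0, -0.06, 0, 0, 0, 0],
    [0, 0, 0, 0, 0, 0],
    [0, 0, 0, 0, 0, 0],
    [0, 0, 0, 0, 0, 0],
  ],
  jaw=0,
)

```text
time: 1.75
tcp_pos: [0.4651, -0.2466, 0.3363]
ee_rot: [0.998, -0.063, -0.0, 0.0]
ft_force: [-0.2, -1.0, 0.1]
opening: 0.331
grip_force: 0.0
```

```bash
python3 - <<'E'
from h import *
KT=cam("wrist"); im=vision.camera("wrist"); s=robot.get_state(); print(s["tcp_pos"],s["time"],s["ee_rot"])
for b in blobs("wrist",im,KT=KT,minA=150): print(*b)
cv2.imwrite("pics/w1.png",im)
E
```

```text
[ 0.4650293  -0.24669295  0.33623352] 1.8 [ 9.97991987e-01 -6.33401765e-02 -1.09399522e-04  5.86910537e-05]
blue [344.4 153.4] [ 0.4628 -0.2833] -9.7 0.066 0.026
red2 [ 78.5 163. ] [0.5052 0.1014] -97.3 0.027 0.027
dark [289.7 264. ] [ 0.2803 -0.1671] -15.7 0.096 0.019
dark [618. 316.] [ 0.0772 -0.7625] 7.9 0.387 0.072
dark [613.4 199.3] [ 0.3315 -0.7158] -124.8 0.12 0.023
```

View pics/w1.png

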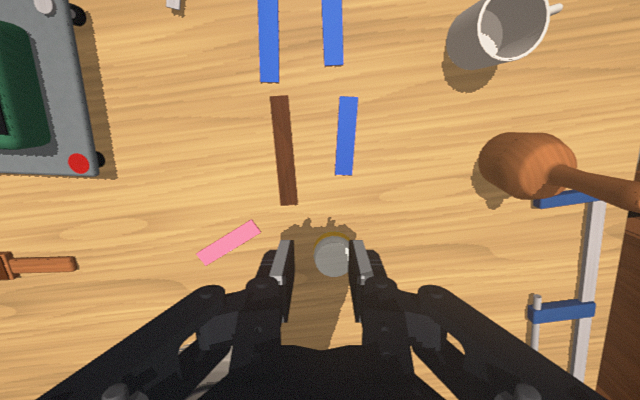

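The wrist view shows the dot at (79,163), i.e. world (0.505, 0.101). The wedge spans (280,97) to (288,205), the three packers are above and to its right, and the tin is at (332,255). Next I measure the gap by pressing on the dot with the tool tilted away from the housing.

step_arm(
  rows=[
    [-0.001, -0.088, 0, 0, 0, 0],
    [-0.001, -0.088, 0, 0, 0, 0],
    [-0.001, -0.088, 0, 0, 0, 0],
    [-0.001, -0.088, 0, 0, 0, 0],
    [-0.001, -0.088, 0, 0, 0, 0],
    [-0.001, -0.088, 0, 0, 0, 0],
    [-0.001, -0.088, 0, 0, 0, 0],
    [-0.001, -0.088, 0, 0, 0, 0],
    [0, 0, 0.06, 0, 0, 0],
    [0, 0, 0.06, 0, 0, 0],
    [0, 0, 0.06, 0, 0, 0],
    [0, 0, 0, 0, 0, 0],
  ],
)

```text
time: 3.0
tcp_pos: [0.5039, 0.1027, 0.2431]
ee_rot: [0.998, -0.063, -0.003, 0.001]
ft_force: [0.0, 0.2, 0.8]
opening: -0.005
grip_force: 0.0
```

```bash
python3 - <<'E'
from h import *
KT=cam("wrist"); im=vision.camera("wrist"); s=robot.get_state(); print(s["tcp_pos"],s["time"])
for b in blobs("wrist",im,KT=KT,minA=150):
  if "red" in b[0]: print(*b)
g=cv2.cvtColor(im,cv2.COLOR_BGR2GRAY); 
cv2.imwrite("pics/w2.png",im)
im=vision.camera("side")[130:260,210:430]; cv2.imwrite("pics/s2.png",cv2.resize(im,None,fx=3.5,fy=3.5,interpolation=cv2.INTER_CUBIC))
E
```

```text
[0.50492318 0.1031493  0.24541789] 3.05
```

View pics/w2.png

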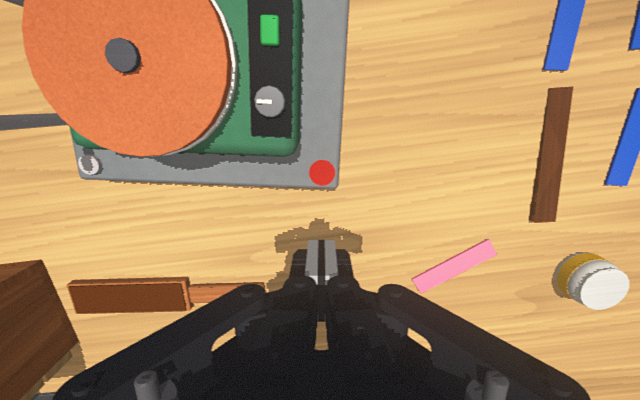

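```bash
python3 - <<'E'
from h import *
KT=cam("wrist")
a=px2w("wrist",[(322,172.5),(80,180),(338,188),(348,0)],.048,KT); print(a.round(4))
d=a[2]-a[1]; print(np.degrees(np.arctan2(-d[0],d[1])),np.hypot(*d[:2])); d=a[3]-a[2]; print(np.degrees(np.arctan2(d[1],d[0])))
im=cv2.imread("pics/w2.png"); 
w=im[75:235,500:600]; t=cv2.resize(w,None,fx=3.5,fy=3.5,interpolation=cv2.INTER_CUBIC)
s=cv2.imread("pics/s2.png")[:,:440]; H=max(len(t),len(s)); c=np.zeros((H,t.shape[1]+s.shape[1],3),np.uint8); c[:len(t),:t.shape[1]]=t; c[:len(s),t.shape[1]:]=s
c=np.zeros((560,800,3),np.uint8); c[:560,:350]=t
q=cv2.imread("pics/side0.png")[170:195,310:375]; c[:173,350:800]=cv2.resize(q,(450,173),interpolation=cv2.INTER_CUBIC); cv2.imwrite("pics/c2.png",c)
E
```

```text
[[0.5069 0.1025 0.048 ]
 [0.5337 0.383  0.048 ]
 [0.4861 0.0862 0.048 ]
 [0.6756 0.0553 0.048 ]]
170.89727073967103 0.3006518425161672
-9.253666512826474
```

View pics/c2.png

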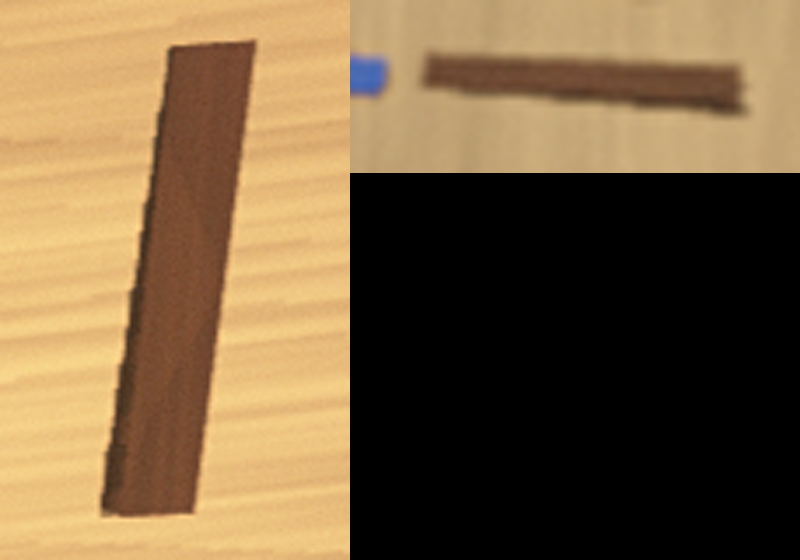

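step_arm(
  rows=[
    [0, 0, 0, 0.25, 0, 0],
    [0, 0, 0, 0.25, 0, 0],
    [0, 0, 0, 0, 0, 0],
  ],
)

```text
time: 3.4
tcp_pos: [0.5066, 0.1007, 0.2479]
ee_rot: [0.989, -0.065, 0.01, -0.132]
ft_force: [0.0, -0.3, 0.2]
opening: -0.003
grip_force: 0.0
```

The shaded side face of the wedge grows towards the low-x end (bottom in the crop), so the thick end faces the robot and the thin end points +x. Now I press on the dot.

step_arm(
  rows=[
    [0.01, 0.01, 0.092, 0, 0, 0],
    [0, 0.024, 0.088, 0, 0, 0],
    [0, 0.024, 0.088, 0, 0, 0],
    [0, 0.022, 0.08, 0, 0, 0],
    [0, 0, 0, 0, 0, 0],
    [0, 0, 0, 0, 0, 0],
    [0, 0, 0, 0, 0, 0],
  ],
)

```text
time: 4.1
tcp_pos: [0.513, 0.1103, 0.0707]
ee_rot: [0.989, -0.062, 0.01, -0.13]
ft_force: [0.4, -0.1, 0.4]
opening: -0.003
grip_force: 0.0
```

step_arm(
  rows=[
    [0, 0.001, 0.004, 0, 0, 0],
    [0, 0.001, 0.004, 0, 0, 0],
    [0, 0, 0, 0, 0, 0],
  ],
)

```text
time: 4.4
tcp_pos: [0.5115, 0.1099, 0.0644]
ee_rot: [0.99, -0.062, 0.009, -0.13]
ft_force: [0.0, 1.1, -1.6]
opening: 0.002
grip_force: 0.0
```

step_arm(
  rows=[
    [0, 0.001, 0.004, 0, 0, 0],
    [0, 0.001, 0.004, 0, 0, 0],
    [0, 0, 0, 0, 0, 0],
  ],
)

```text
time: 4.7
tcp_pos: [0.511, 0.1101, 0.0594]
ee_rot: [0.99, -0.062, 0.008, -0.13]
ft_force: [0.2, -0.6, -0.8]
opening: -0.003
grip_force: 0.0
```

step_arm(
  rows=[
    [0, 0.001, 0.004, 0, 0, 0],
    [0, 0.001, 0.004, 0, 0, 0],
    [0, 0, 0, 0, 0, 0],
  ],
)

```text
time: 5.0
tcp_pos: [0.511, 0.1101, 0.0552]
ee_rot: [0.99, -0.062, 0.008, -0.13]
ft_force: [-1.3, -0.7, 0.4]
opening: -0.003
grip_force: 0.0
```

step_arm(
  rows=[
    [0, 0.001, 0.004, 0, 0, 0],
    [0, 0, 0, 0, 0, 0],
    [0, 0, 0, 0, 0, 0],
  ],
)

```text
time: 5.3
tcp_pos: [0.5112, 0.1102, 0.0534]
ee_rot: [0.99, -0.062, 0.008, -0.13]
ft_force: [0.3, 0.0, 0.6]
opening: -0.002
grip_force: 0.0
```

step_arm(
  rows=[
    [0, 0.001, 0.004, 0, 0, 0],
    [0, 0, 0, 0, 0, 0],
    [0, 0, 0, 0, 0, 0],
  ],
)

```text
time: 5.6
tcp_pos: [0.5112, 0.1102, 0.0514]
ee_rot: [0.99, -0.062, 0.008, -0.13]
ft_force: [-0.4, -0.9, -0.1]
opening: -0.001
grip_force: 0.0
```

step_arm(
  rows=[
    [0, 0.001, 0.004, 0, 0, 0],
    [0, 0, 0, 0, 0, 0],
    [0, 0, 0, 0, 0, 0],
  ],
)

```text
time: 5.9
tcp_pos: [0.5114, 0.1103, 0.0495]
ee_rot: [0.99, -0.062, 0.008, -0.13]
ft_force: [-0.8, -0.6, 3.6]
opening: -0.004
grip_force: 1.8
```

step_arm(
  rows=[
    [0, 0.001, 0.004, 0, 0, 0],
    [0, 0, 0, 0, 0, 0],
    [0, 0, 0, 0, 0, 0],
  ],
)

```text
time: 6.2
tcp_pos: [0.511, 0.1101, 0.0473]
ee_rot: [0.99, -0.062, 0.008, -0.13]
ft_force: [-2.1, -2.7, 6.2]
opening: -0.003
grip_force: 3.3
```

step_arm(
  rows=[
    [0, 0.001, 0.004, 0, 0, 0],
    [0, 0, 0, 0, 0, 0],
    [0, 0, 0, 0, 0, 0],
  ],
)

```text
time: 6.5
tcp_pos: [0.5109, 0.1101, 0.0452]
ee_rot: [0.99, -0.062, 0.008, -0.13]
ft_force: [-2.3, -2.7, 7.6]
opening: -0.0
grip_force: 3.5
```

step_arm(
  rows=[
    [0, 0.001, 0.004, 0, 0, 0],
    [0, 0, 0, 0, 0, 0],
    [0, 0, 0, 0, 0, 0],
  ],
)

```text
time: 6.8
tcp_pos: [0.511, 0.1101, 0.0432]
ee_rot: [0.99, -0.062, 0.008, -0.13]
ft_force: [-3.8, -2.5, 7.0]
opening: 0.002
grip_force: 3.4
```

step_arm(
  rows=[
    [0, 0.001, 0.004, 0, 0, 0],
    [0, 0.001, 0.002, 0, 0, 0],
    [0, 0, 0, 0, 0, 0],
    [0, 0, 0, 0, 0, 0],
  ],
)

```text
time: 7.2
tcp_pos: [0.5107, 0.11, 0.04]
ee_rot: [0.99, -0.062, 0.008, -0.13]
ft_force: [-2.4, -2.3, 6.4]
opening: 0.001
grip_force: 3.4
```

step_arm(
  rows=[
    [0, 0, 0.002, 0, 0, 0],
    [0, 0, 0, 0, 0, 0],
    [0, 0, 0, 0, 0, 0],
  ],
)

```text
time: 7.5
tcp_pos: [0.5108, 0.1101, 0.0392]
ee_rot: [0.99, -0.062, 0.008, -0.13]
ft_force: [-6.5, -4.6, 11.8]
opening: -0.0
grip_force: 6.4
```

step_arm(
  rows=[
    [0, 0.001, 0.002, 0, 0, 0],
    [0, 0, 0, 0, 0, 0],
    [0, 0, 0, 0, 0, 0],
  ],
)

```text
time: 7.8
tcp_pos: [0.5108, 0.11, 0.0387]
ee_rot: [0.99, -0.062, 0.008, -0.13]
ft_force: [-11.0, -6.5, 27.9]
opening: 0.003
grip_force: 14.3
```

step_arm(
  rows=[
    [0, 0, 0.002, 0, 0, 0],
    [0, 0, 0, 0, 0, 0],
    [0, 0, 0, 0, 0, 0],
  ],
)

```text
time: 8.1
tcp_pos: [0.5108, 0.11, 0.0383]
ee_rot: [0.99, -0.062, 0.008, -0.13]
ft_force: [-16.2, -11.4, 45.1]
opening: -0.0
grip_force: 23.4
```

The plate was met at TCP z of about 0.050 and the foot met the bench at about 0.039, so the gap is about 11 mm. That means one packer, leaving about 6 mm. I lift off and work out the packer and wedge poses from the first wrist picture.

step_arm(
  rows=[
    [0, -0.025, -0.093, 0, 0, 0],
    [0, -0.025, -0.093, 0, 0, 0],
    [0, -0.025, -0.093, 0, 0, 0],
    [0, 0, -0.04, -0.25, 0, 0],
    [0, 0, 0, -0.25, 0, 0],
    [0, 0, 0, 0, 0, 0],
    [0, 0, 0, 0, 0, 0],
  ],
  jaw=60,
)

```text
time: 8.8
tcp_pos: [0.5102, 0.1066, 0.2005]
ee_rot: [0.998, -0.061, -0.0, -0.001]
ft_force: [-0.3, -0.7, -0.3]
opening: 0.705
grip_force: 0.0
```

```bash
python3 - <<'E'
from h import *
m=vision.camera_model("wrist");T=np.eye(4);T[:3,:3]=R.from_quat([9.97991987e-01,-6.33401765e-02,-1.09399522e-04,5.86910537e-05]).as_matrix();T[:3,3]=[0.4650293,-0.24669295,0.33623352]
KT=(np.array(m["intrinsics"]),T@np.array(m["T_tool_cam"]))
im=cv2.imread("pics/w1.png");hsv=cv2.cvtColor(im,cv2.COLOR_BGR2HSV)
for k,a,b,z in(("blue",(105,120,60),(130,255,255),.005),("wedge",(0,90,20),(12,255,140),.007)):
    mk=cv2.inRange(hsv,a,b)
    for c in cv2.findContours(mk,0,1)[0]:
        if cv2.contourArea(c)<500: continue
        bx=cv2.boxPoints(cv2.minAreaRect(c)); 
        if bx[:,1].max()>220 or bx[:,0].max()>400: continue
        w=px2w("",bx,z,KT)[:,:2]; L=sorted([(np.hypot(*(w[i]-w[i-1])),i) for i in range(4)]); i=L[-1][1]; e=w[i]-w[i-1]
        print(k,bx.mean(0).round(1),w.mean(0).round(4),np.degrees(np.arctan(e[1]/e[0])).round(1),L[-1][0].round(3),L[0][0].round(3))
s=robot.get_state();print(s["tcp_pos"],s["ee_rot"].round(4),s["ft_force"])
E
```

```text
blue [345.5 135.2] [ 0.4891 -0.2876] -10.0 0.118 0.026
blue [332.1  32.3] [ 0.634  -0.2839] -5.5 0.082 0.026
blue [268.4  40.5] [ 0.6345 -0.1931] -9.2 0.104 0.026
wedge [283.8 150. ] [ 0.4766 -0.1898] -4.2 0.171 0.026
[0.51017122 0.10663582 0.20052003] [ 9.981e-01 -6.110e-02 -3.000e-04 -6.000e-04] [-0.33398857 -0.74031657 -0.29561482]
```

step_arm(
  rows=[
    [0, 0, 0, 0, 0, 0.1],
    [0, 0.098, 0, 0, 0, 0],
    [0, 0.098, 0, 0, 0, 0],
    [0, 0.098, 0, 0, 0, 0],
    [0, 0.098, 0, 0, 0, 0],
    [0, 0.098, 0, 0, 0, 0],
    [0, 0.098, 0, 0, 0, 0],
    [0, 0.098, 0, 0, 0, 0],
    [0, 0.1, 0.05, 0, 0, 0],
    [0, 0, 0.1, 0, 0, 0],
    [0, 0, 0, 0, 0, 0],
    [0, 0, 0, 0, 0, 0],
  ],
)

```text
time: 10.0
tcp_pos: [0.4413, -0.2759, 0.1282]
ee_rot: [0.996, -0.089, -0.001, -0.001]
ft_force: [0.7, -0.4, -0.4]
opening: 0.701
grip_force: 0.0
```

```bash
cat >> h.py <<'E'
def strip(im,KT,lo,hi,z,near,minA=500):
    mk=cv2.inRange(cv2.cvtColor(im,cv2.COLOR_BGR2HSV),lo,hi)
    for c in cv2.findContours(mk,0,1)[0]:
        if cv2.contourArea(c)<minA: continue
        w=px2w("",c[:,0].astype(float),z,KT)[:,:2]*1000
        r=cv2.minAreaRect(w.astype(np.float32)); bx=cv2.boxPoints(r); e=max((bx[i]-bx[i-1] for i in range(4)),key=np.linalg.norm)
        if np.linalg.norm(np.array(r[0])-near)<150: print(c[:,0].min(0),c[:,0].max(0),np.round(r[0],1),np.round(r[1],1),np.degrees(np.arctan2(e[1],e[0])).round(1))
BL=(105,120,60),(130,255,255)
WD=(0,90,20),(12,255,140)
E
python3 - <<'E'
from h import *
KT=cam("wrist"); im=vision.camera("wrist"); s=robot.get_state(); print(s["tcp_pos"],s["ee_rot"].round(4))
strip(im,KT,*BL,.005,(489,-288)); cv2.imwrite("pics/w3.png",im)
E
```

```text
[ 0.442455   -0.27600304  0.12944838] [ 9.961e-01 -8.850e-02  2.000e-04 -4.000e-04]
[309  63] [342 202] [ 488.7 -288. ] [ 27.  118.4] -10.1
[154   0] [194  43] [ 597.  -187.5] [27.8 29.8] -9.9
```

View pics/w3.png

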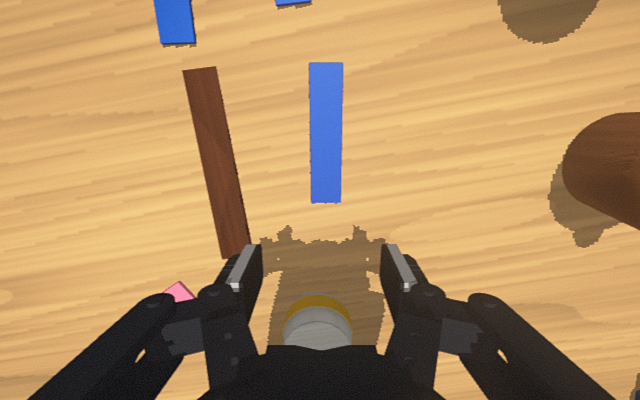

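The packer lies straight ahead of the fingers, (309..342, 63..202), centre (0.489, -0.288). I'll narrow the jaw, go down to touch the bench, then grip.

step_arm(
  rows=[
    [0, 0.008, 0.08, 0, 0, 0],
    [0, 0, 0.08, 0, 0, 0],
    [0, 0, 0.04, 0, 0, 0],
    [0, 0, 0, 0, 0, 0],
    [0, 0, 0, 0, 0, 0],
  ],
  jaw=40,
)

```text
time: 10.55
tcp_pos: [0.4428, -0.2802, 0.0303]
ee_rot: [0.996, -0.088, 0.001, 0.0]
ft_force: [-0.7, -0.7, -0.3]
opening: 0.468
grip_force: 0.0
```

step_arm(
  rows=[
    [0, 0, 0.01, 0, 0, 0],
    [0, 0, 0.01, 0, 0, 0],
    [0, 0, 0, 0, 0, 0],
  ],
)

```text
time: 10.85
tcp_pos: [0.4417, -0.2802, 0.0186]
ee_rot: [0.996, -0.089, 0.0, 0.0]
ft_force: [0.7, 0.1, 0.1]
opening: 0.465
grip_force: 0.0
```

step_arm(
  rows=[
    [0, 0, 0.006, 0, 0, 0],
    [0, 0, 0, 0, 0, 0],
    [0, 0, 0, 0, 0, 0],
  ],
)

```text
time: 11.15
tcp_pos: [0.4415, -0.2801, 0.0154]
ee_rot: [0.996, -0.089, -0.0, -0.0]
ft_force: [-0.3, 1.0, -0.3]
opening: 0.467
grip_force: 0.0
```

step_arm(
  rows=[
    [0, 0, 0.004, 0, 0, 0],
    [0, 0, 0, 0, 0, 0],
    [0, 0, 0, 0, 0, 0],
  ],
)

```text
time: 11.45
tcp_pos: [0.4415, -0.2801, 0.0133]
ee_rot: [0.996, -0.089, -0.0, -0.0]
ft_force: [-0.1, -0.4, 0.0]
opening: 0.469
grip_force: 0.0
```

step_arm(
  rows=[
    [0, 0, 0.01, 0, 0, 0],
    [0, 0, 0.01, 0, 0, 0],
    [0, 0, 0, 0, 0, 0],
  ],
)

```text
time: 11.75
tcp_pos: [0.4411, -0.2799, 0.0026]
ee_rot: [0.996, -0.089, -0.001, -0.0]
ft_force: [-0.3, 0.3, -0.1]
opening: 0.468
grip_force: 0.0
```

step_arm(
  rows=[
    [0, 0, 0.004, 0, 0, 0],
    [0, 0, 0, 0, 0, 0],
  ],
)

```text
time: 11.95
tcp_pos: [0.4414, -0.2801, 0.0012]
ee_rot: [0.996, -0.089, -0.0, -0.0]
ft_force: [-0.6, -0.3, -0.4]
opening: 0.47
grip_force: 0.0
```

step_arm(
  rows=[
    [0, 0, 0.002, 0, 0, 0],
    [0, 0, 0, 0, 0, 0],
  ],
)

```text
time: 12.15
tcp_pos: [0.4415, -0.2801, 0.0003]
ee_rot: [0.996, -0.089, -0.0, -0.0]
ft_force: [0.6, -0.7, -0.4]
opening: 0.466
grip_force: 0.0
```

step_arm(
  rows=[
    [0, 0, 0.002, 0, 0, 0],
    [0, 0, 0, 0, 0, 0],
  ],
)

```text
time: 12.35
tcp_pos: [0.4415, -0.2801, -0.0007]
ee_rot: [0.996, -0.089, -0.0, -0.0]
ft_force: [1.1, 0.5, -1.0]
opening: 0.468
grip_force: 0.0
```

step_arm(
  rows=[
    [0, 0, 0, 0, 0, 0],
    [0, 0, 0, 0, 0, 0],
    [0, 0, 0, 0, 0, 0],
  ],
  jaw=20,
  newtons=30,
)

```text
time: 12.65
tcp_pos: [0.4419, -0.2804, -0.0001]
ee_rot: [0.996, -0.089, 0.0, 0.0]
ft_force: [-1.4, 0.9, 9.0]
opening: 0.315
grip_force: 32.2
```

step_arm(
  rows=[
    [0, 0, 0, 0, 0, 0],
    [0, 0, 0, 0, 0, 0],
  ],
)

```text
time: 12.85
tcp_pos: [0.4419, -0.2804, -0.0001]
ee_rot: [0.996, -0.089, 0.0, 0.0]
ft_force: [-1.0, -0.3, 9.2]
opening: 0.31
grip_force: 32.2
```

step_arm(
  rows=[
    [0, 0, -0.03, 0, 0, 0],
    [0, 0, -0.08, 0, 0, 0],
    [0, -0.084, 0, 0, 0, 0],
    [0, -0.084, 0, 0, 0, 0],
    [0, -0.084, 0, 0, 0, 0],
    [0, -0.084, 0, 0, 0, 0],
    [0, -0.085, 0, 0, 0, 0],
    [0, 0, 0, 0, 0, 0],
  ],
)

```text
time: 13.65
tcp_pos: [0.4798, -0.0673, 0.0547]
ee_rot: [0.996, -0.085, 0.0, -0.001]
ft_force: [0.3, -1.6, -0.2]
opening: 0.309
grip_force: 30.0
```

step_arm(
  rows=[
    [0, 0, 0, 0, 0, -0.276],
    [0, 0, 0, 0, 0, -0.276],
    [0, 0, 0, 0, 0, -0.276],
    [0, 0, 0, 0, 0, -0.276],
    [0, 0, 0, 0, 0, -0.276],
    [0, 0, 0, 0, 0, -0.276],
    [0, 0, 0, 0, 0, -0.276],
    [0, 0, 0, 0, 0, -0.276],
    [0, 0, 0, 0, 0, -0.276],
    [0, 0, 0, 0, 0, -0.276],
    [0, 0, 0, 0, 0, -0.273],
    [0, 0, 0, 0, 0, 0],
  ],
)

```text
time: 14.85
tcp_pos: [0.4785, -0.0735, 0.0543]
ee_rot: [0.761, 0.649, -0.0, -0.0]
ft_force: [0.4, -0.1, -0.2]
opening: 0.317
grip_force: 30.0
```

```bash
python3 - <<'E'
from h import *
KT=cam("wrist"); im=vision.camera("wrist"); s=robot.get_state(); print(s["tcp_pos"],s["ee_rot"].round(4),s["grip_force"])
q=s["ee_rot"]; print("yaw",np.degrees(2*np.arctan2(q[1],q[0])))
strip(im,KT,*BL,s["tcp_pos"][2]+.004,(490,0))
mk=cv2.inRange(cv2.cvtColor(im,cv2.COLOR_BGR2HSV),(0,200,130),(5,255,255))
for c in cv2.findContours(mk,0,1)[0]:
  if 200<cv2.contourArea(c): p=cv2.minAreaRect(c); print(p,px2w("",[p[0]],.048,KT))
cv2.imwrite("pics/w4.png",im)
E
```

```text
[ 0.47848982 -0.07345562  0.05433362] [ 7.626e-01  6.469e-01  0.000e+00 -2.000e-04] 29.967932403087616
yaw 80.6163949518749
[287  23] [353 279] [485.8 -26.1] [119.1  27.5] -98.9
```

View pics/w4.png

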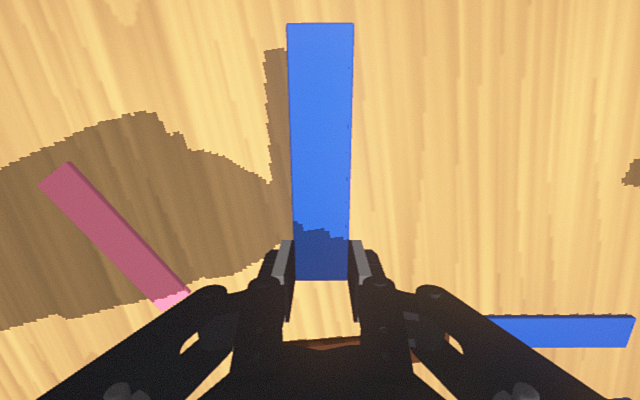

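The packer is held square, (287..353, 23..279), in line with the foot to within 1 mm. I lower it and slide it 100 mm in.

step_arm(
  rows=[
    [0, 0, 0.06, 0, 0, 0],
    [0, 0, 0.03, 0, 0, 0],
    [0, 0, 0.015, 0, 0, 0],
    [0, 0, 0, 0, 0, 0],
    [0, 0, 0, 0, 0, 0],
  ],
)

```text
time: 15.4
tcp_pos: [0.4789, -0.0727, 0.0023]
ee_rot: [0.761, 0.648, 0.0, 0.0]
ft_force: [-0.1, 1.2, -1.1]
opening: 0.313
grip_force: 30.0
```

step_arm(
  rows=[
    [0.02, 0, 0, 0, 0, 0],
    [0.02, 0, 0, 0, 0, 0],
    [0.02, 0, 0, 0, 0, 0],
    [0.02, 0, 0, 0, 0, 0],
    [0.02, 0, 0, 0, 0, 0],
    [0.02, 0, 0, 0, 0, 0],
  ],
)

```text
time: 16.0
tcp_pos: [0.4884, -0.0127, 0.002]
ee_rot: [0.761, 0.648, 0.0, -0.0]
ft_force: [-0.6, 0.4, -1.0]
opening: 0.313
grip_force: 30.0
```

```bash
cat >> h.py <<'E'
def dot(im,KT,z=.048):
    mk=cv2.inRange(cv2.cvtColor(im,cv2.COLOR_BGR2HSV),(0,190,100),(5,255,255))|cv2.inRange(cv2.cvtColor(im,cv2.COLOR_BGR2HSV),(174,190,100),(180,255,255))
    for c in cv2.findContours(mk,0,1)[0]:
        if 200<cv2.contourArea(c): p=cv2.minAreaRect(c); print("dot",np.round(p[0]+p[1]),(px2w("",[p[0]],z,KT)[0]*1000).round(1))
E
python3 - <<'E'
from h import *
KT=cam("wrist"); im=vision.camera("wrist"); s=robot.get_state(); print(s["tcp_pos"],s["ft_force"])
strip(im,KT,*BL,s["tcp_pos"][2]+.005,(490,0)); dot(im,KT); cv2.imwrite("pics/w5.png",im)
E
```

```text
[ 0.48870021 -0.01095584  0.00205446] [ 0.62838428  2.56778214 -1.03017988]
[287  38] [352 279] [495.4  32.2] [112.7  27.4] -99.1
dot [317.   4.   9.  56.] [503.7  88.5  48. ]
```

step_arm(
  rows=[
    [0.02, 0, 0, 0, 0, 0],
    [0.02, 0, 0, 0, 0, 0],
    [0.02, 0, 0, 0, 0, 0],
    [0.014, 0, 0.003, 0, 0, 0],
    [0, 0, 0, 0, 0, 0],
    [0, 0, 0, 0, 0, 0],
  ],
)

```text
time: 16.65
tcp_pos: [0.494, 0.0228, 0.0003]
ee_rot: [0.761, 0.648, -0.0, -0.0]
ft_force: [-0.5, -0.1, -0.7]
opening: 0.312
grip_force: 30.0
```

```bash
python3 - <<'E'
from h import *
KT=cam("wrist"); im=vision.camera("wrist"); s=robot.get_state(); print(s["tcp_pos"],s["ft_force"])
strip(im,KT,*BL,s["tcp_pos"][2]+.005,(490,0)); dot(im,KT); cv2.imwrite("pics/w6.png",im)
E
```

```text
[4.93961668e-01 2.25065071e-02 3.16038868e-04] [-0.36763991  0.79156074 -0.60301668]
[291 154] [350 279] [497.3  44.1] [65.2 27.3] -99.1
dot [317.  86. 103. 102.] [506.  102.6  48. ]
```

View pics/w6.png

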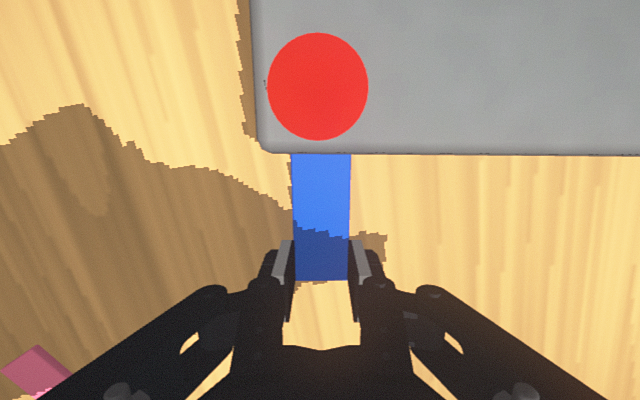

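The dot is at (317,86) and the packer axis passes within 1 mm of it; the packer runs in under the plate. I release, lift and go for the wedge.

step_arm(
  rows=[
    [0, 0, 0, 0, 0, 0],
    [0, 0, 0, 0, 0, 0],
    [0, 0, -0.02, 0, 0, 0],
    [0, 0, -0.1, 0, 0, 0],
    [0, 0, -0.1, 0, 0, 0],
    [-0.087, -0.02, 0, 0, 0, 0],
    [-0.087, -0.02, 0, 0, 0, 0],
    [-0.087, -0.02, 0, 0, 0, 0],
    [-0.087, -0.02, 0, 0, 0, 0],
    [-0.087, -0.02, 0, 0, 0, 0],
    [0, 0, 0, 0, 0, 0.283],
  ],
  jaw=42,
)

```text
time: 17.8
tcp_pos: [0.4071, -0.1894, 0.1109]
ee_rot: [0.808, 0.589, -0.001, 0.0]
ft_force: [-0.6, 1.4, -0.6]
opening: 0.493
grip_force: 0.0
```

step_arm(
  rows=[
    [0, 0, 0, 0, 0, 0.283],
    [0, 0, 0, 0, 0, 0.283],
    [0, 0, 0, 0, 0, 0.283],
    [0, 0, 0, 0, 0, 0.283],
    [0, 0, 0, 0, 0, 0.283],
    [0, 0, 0, 0, 0, 0.283],
    [0, 0, 0, 0, 0, 0.283],
    [0, 0, 0, 0, 0, 0.283],
    [0, 0, 0, 0, 0, 0.28],
    [0, 0, 0, 0, 0, 0],
    [0, 0, 0, 0, 0, 0],
  ],
)

```text
time: 18.9
tcp_pos: [0.4102, -0.1839, 0.1108]
ee_rot: [0.999, -0.032, 0.0, 0.0]
ft_force: [0.7, 0.9, -0.1]
opening: 0.493
grip_force: 0.0
```

```bash
python3 - <<'E'
from h import *
KT=cam("wrist"); im=vision.camera("wrist"); s=robot.get_state(); print(s["time"],s["tcp_pos"],s["ft_force"]); q=s["ee_rot"]; print("yaw",np.degrees(2*np.arctan2(q[1],q[0])))
strip(im,KT,*WD,.007,(477,-190)); cv2.imwrite("pics/w7.png",im)
n="top"; im=vision.camera(n); KT=cam(n); strip(im,KT,*BL,.005,(490,60),60)
E
```

```text
18.95 [ 0.410157   -0.18385807  0.11073017] [-0.10356919  0.40921091 -0.30955486]
yaw -3.7214247590432734
[304   0] [340 218] [ 474.3 -189. ] [ 27.2 165.6] -3.7
[263 229] [282 237] [500.1  54. ] [57.5 20. ] -99.3
```

View pics/w7.png

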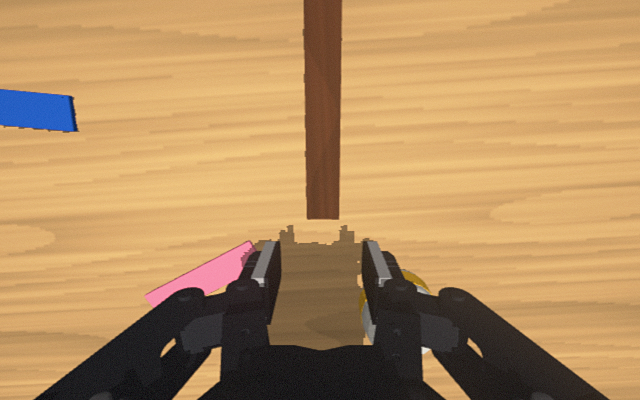

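The wedge is straight ahead, its thick end at row 218. The pink strip and the tin clear the fingers. I descend to about 4 mm and grip the thick end.

step_arm(
  rows=[
    [0, 0.002, 0.08, 0, 0, 0],
    [0, 0, 0.07, 0, 0, 0],
    [0, 0, 0.04, 0, 0, 0],
    [0, 0, 0.014, 0, 0, 0],
    [0, 0, 0.008, 0, 0, 0],
    [0, 0, 0, 0, 0, 0],
    [0, 0, 0, 0, 0, 0],
  ],
)

```text
time: 19.7
tcp_pos: [0.4106, -0.1852, 0.0053]
ee_rot: [0.999, -0.035, 0.001, 0.0]
ft_force: [-0.8, -0.2, -0.1]
opening: 0.495
grip_force: 0.0
```

step_arm(
  rows=[
    [0, 0, 0, 0, 0, 0],
    [0, 0, 0, 0, 0, 0],
    [0, 0, 0, 0, 0, 0],
    [0, 0, 0, 0, 0, 0],
  ],
  jaw=20,
  newtons=35,
)

```text
time: 20.1
tcp_pos: [0.4106, -0.1852, 0.0054]
ee_rot: [0.999, -0.035, 0.001, 0.0]
ft_force: [-2.7, 0.5, 11.8]
opening: 0.311
grip_force: 33.7
```

step_arm(
  rows=[
    [0, 0, -0.02, 0, 0, 0],
    [0, 0, -0.09, 0, 0, 0],
    [0.056, -0.073, 0, 0, 0, 0],
    [0.056, -0.073, 0, 0, 0, 0],
    [0, 0, 0, 0, 0, 0],
  ],
)

```text
time: 20.6
tcp_pos: [0.4753, -0.1115, 0.0613]
ee_rot: [0.999, -0.032, 0.002, -0.001]
ft_force: [-0.5, -0.9, -0.3]
opening: 0.307
grip_force: 35.1
```

step_arm(
  rows=[
    [0, 0, 0, 0, 0, -0.283],
    [0, 0, 0, 0, 0, -0.283],
    [0, 0, 0, 0, 0, -0.283],
    [0, 0, 0, 0, 0, -0.283],
    [0, 0, 0, 0, 0, -0.283],
    [0, 0, 0, 0, 0, -0.283],
    [0, 0, 0, 0, 0, -0.283],
    [0, 0, 0, 0, 0, -0.283],
    [0, 0, 0, 0, 0, -0.283],
    [0, 0, 0, 0, 0, -0.283],
    [0, 0, 0, 0, 0, 0],
    [0, 0, 0, 0, 0, 0],
  ],
)

```text
time: 21.8
tcp_pos: [0.4709, -0.1163, 0.0599]
ee_rot: [0.762, 0.647, 0.0, 0.0]
ft_force: [0.3, 0.5, 0.1]
opening: 0.317
grip_force: 35.1
```

```bash
python3 - <<'E'
from h import *
KT=cam("wrist"); im=vision.camera("wrist"); s=robot.get_state(); print(s["time"],s["tcp_pos"],s["ft_force"],s["opening"],s["grip_force"]); q=s["ee_rot"]; print("yaw",np.degrees(2*np.arctan2(q[1],q[0])))
strip(im,KT,*WD,s["tcp_pos"][2]+.003,(490,-40)); strip(im,KT,*BL,.005,(490,60),200); cv2.imwrite("pics/w8.png",im)
E
```

```text
21.85 [ 0.47097232 -0.11620481  0.05980817] [-0.49022473 -1.27470515 -0.72691302] 0.30934036354263705 35.08517146110535
yaw 80.65949089364268
[287   0] [357 303] [479.2 -72.6] [143.1  37.1] -99.4
```

View pics/w8.png

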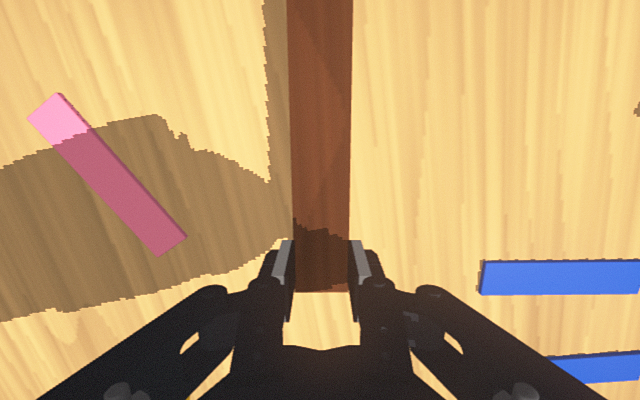

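The wedge is held straight, its axis through the foot's middle to within 1 mm. I lower it over the packer and slide it 100 mm in.

step_arm(
  rows=[
    [0, 0, 0.06, 0, 0, 0],
    [0, 0, 0.03, 0, 0, 0],
    [0, 0, 0.006, 0, 0, 0],
    [0, 0, 0, 0, 0, 0],
    [0, 0, 0, 0, 0, 0],
  ],
)

```text
time: 22.35
tcp_pos: [0.4713, -0.1159, 0.012]
ee_rot: [0.761, 0.649, 0.0, 0.0]
ft_force: [0.1, 0.7, -1.1]
opening: 0.308
grip_force: 35.1
```

step_arm(
  rows=[
    [0.02, 0, 0, 0, 0, 0],
    [0.02, 0, 0, 0, 0, 0],
    [0.02, 0, 0, 0, 0, 0],
    [0.02, 0, 0, 0, 0, 0],
    [0.02, 0, 0, 0, 0, 0],
    [0.02, 0, 0, 0, 0, 0],
    [0.02, 0, 0, 0, 0, 0],
    [0.02, 0, 0, 0, 0, 0],
    [0.02, 0, 0, 0, 0, 0],
    [0, 0, 0, 0, 0, 0],
    [0, 0, 0, 0, 0, 0],
  ],
)

```text
time: 23.45
tcp_pos: [0.4851, -0.027, 0.0114]
ee_rot: [0.761, 0.649, -0.0, -0.0]
ft_force: [-0.4, -0.4, 0.1]
opening: 0.314
grip_force: 35.1
```

```bash
python3 - <<'E'
from h import *
KT=cam("wrist"); im=vision.camera("wrist"); s=robot.get_state(); print(s["time"],s["tcp_pos"],s["ft_force"],s["opening"],s["grip_force"])
strip(im,KT,*WD,s["tcp_pos"][2]+.005,(490,40)); strip(im,KT,*BL,.005,(490,60),100); dot(im,KT)
E
```

```text
23.5 [ 0.48502721 -0.0274099   0.01133654] [ 0.12596931 -0.6065603  -0.76071924] 0.31417987965989996 35.0943249464035
[287   0] [357 307] [493.8  15.7] [143.5  33.7] -99.0
```

step_arm(
  rows=[
    [0, 0, 0.002, 0, 0, 0],
    [0.02, 0, 0, 0, 0, 0],
    [0.02, 0, 0, 0, 0, 0],
    [0.02, 0, 0, 0, 0, 0],
    [0, 0, 0, 0, 0, 0],
    [0, 0, 0, 0, 0, 0],
  ],
)

```text
time: 24.1
tcp_pos: [0.49, 0.0032, 0.0104]
ee_rot: [0.76, 0.649, 0.0, -0.0]
ft_force: [-0.2, 1.0, 2.0]
opening: 0.313
grip_force: 35.4
```

step_arm(
  rows=[
    [0.01, 0, 0, 0, 0, 0],
    [0, 0, 0, 0, 0, 0],
    [0, 0, 0, 0, 0, 0],
  ],
)

```text
time: 24.4
tcp_pos: [0.4908, 0.0075, 0.0105]
ee_rot: [0.761, 0.649, 0.0, -0.0]
ft_force: [0.8, 1.5, 3.1]
opening: 0.313
grip_force: 35.4
```

```bash
python3 - <<'E'
from h import *
KT=cam("wrist"); im=vision.camera("wrist"); s=robot.get_state(); print(s["time"],s["tcp_pos"],s["ft_force"])
strip(im,KT,*WD,s["tcp_pos"][2]+.005,(490,40)); strip(im,KT,*BL,.005,(490,60),50); dot(im,KT); cv2.imwrite("pics/w9.png",im)
E
```

```text
24.45 [0.49075048 0.00741369 0.01045049] [-0.50727407  1.72175083  3.28655117]
[289 105] [357 309] [496.8  30.3] [104.7  35.2] -101.2
dot [320.  44.  87.  94.] [505.5 100.3  48. ]
```

View pics/w9.png

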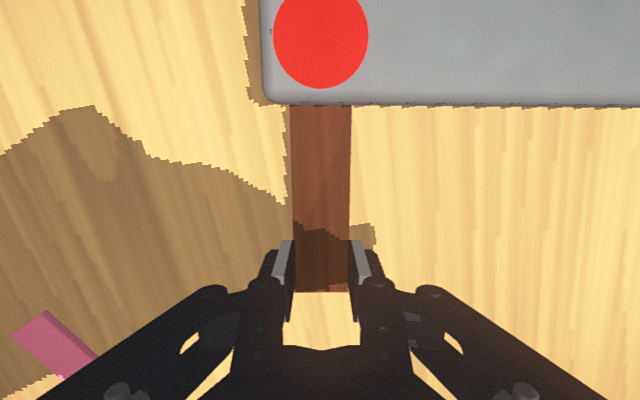

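The wedge lies on the packer under the plate, dot at (320,44), and no bearing force yet. I release it, back off, shut the fingers and push from behind.

step_arm(
  rows=[
    [0, 0, 0, 0, 0, 0],
    [0, 0, 0, 0, 0, 0],
    [0, 0, -0.02, 0, 0, 0],
    [0, 0, -0.06, 0, 0, 0],
    [-0.1, 0, 0, 0, 0, 0],
    [0, 0, 0, 0, 0, 0],
    [0, 0, 0, 0, 0, 0],
  ],
  jaw=42,
)

```text
time: 25.15
tcp_pos: [0.4826, -0.0434, 0.051]
ee_rot: [0.762, 0.648, -0.0, 0.0]
ft_force: [0.1, 0.3, -0.1]
opening: 0.488
grip_force: 0.0
```

step_arm(
  rows=[
    [0, 0, 0, 0, 0, 0],
    [0, 0, 0, 0, 0, 0],
    [0, 0, 0, 0, 0, 0],
    [0, 0, 0.06, 0, 0, 0],
    [0, 0, 0.022, 0, 0, 0],
    [0, 0, 0, 0, 0, 0],
    [0, 0, 0, 0, 0, 0],
  ],
  jaw=0,
)

```text
time: 25.85
tcp_pos: [0.4828, -0.0414, 0.0096]
ee_rot: [0.761, 0.649, -0.0, -0.0]
ft_force: [0.2, 0.3, 1.1]
opening: 0.001
grip_force: 0.0
```

```bash
python3 - <<'E'
from h import *
KT=cam("wrist"); im=vision.camera("wrist"); s=robot.get_state(); print(s["time"],s["tcp_pos"],s["ft_force"],s["opening"])
strip(im,KT,*WD,.014,(490,40)); strip(im,KT,*BL,.005,(490,60),50); dot(im,KT)
E
```

```text
25.9 [ 0.48309196 -0.04158751  0.00996662] [ 0.20460093 -0.84793959 -0.09002686] 0.000398762407791338
[287   0] [354 202] [494.4  30.9] [84.6 27.9] 81.1
```

step_arm(
  rows=[
    [0.012, 0, 0, 0, 0, 0],
    [0.012, 0, 0, 0, 0, 0],
    [0.008, 0, 0, 0, 0, 0],
    [0, 0, 0, 0, 0, 0],
  ],
)

```text
time: 26.3
tcp_pos: [0.4856, -0.0252, 0.0097]
ee_rot: [0.76, 0.649, 0.0, 0.0]
ft_force: [-0.5, -0.7, 0.3]
opening: -0.003
grip_force: 0.0
```

step_arm(
  rows=[
    [0.004, 0, 0, 0, 0, 0],
    [0.004, 0, 0, 0, 0, 0],
    [0, 0, 0, 0, 0, 0],
  ],
)

```text
time: 26.6
tcp_pos: [0.486, -0.022, 0.0094]
ee_rot: [0.761, 0.649, 0.0, -0.0]
ft_force: [0.4, -0.1, 0.1]
opening: 0.001
grip_force: 0.0
```

step_arm(
  rows=[
    [0.004, 0, 0, 0, 0, 0],
    [0.004, 0, 0, 0, 0, 0],
    [0, 0, 0, 0, 0, 0],
  ],
)

```text
time: 26.9
tcp_pos: [0.4866, -0.0179, 0.0094]
ee_rot: [0.761, 0.649, 0.0, -0.0]
ft_force: [0.3, 0.3, 0.5]
opening: 0.002
grip_force: 0.0
```

step_arm(
  rows=[
    [0.004, 0, 0, 0, 0, 0],
    [0, 0, 0, 0, 0, 0],
  ],
)

```text
time: 27.1
tcp_pos: [0.4869, -0.016, 0.0094]
ee_rot: [0.761, 0.649, 0.0, -0.0]
ft_force: [-0.7, -0.0, -0.1]
opening: -0.002
grip_force: 0.0
```

step_arm(
  rows=[
    [0.004, 0, 0, 0, 0, 0],
    [0, 0, 0, 0, 0, 0],
  ],
)

```text
time: 27.3
tcp_pos: [0.4872, -0.0141, 0.0094]
ee_rot: [0.761, 0.649, 0.0, -0.0]
ft_force: [-0.3, -0.4, -0.3]
opening: -0.002
grip_force: 0.0
```

step_arm(
  rows=[
    [0.004, 0, 0, 0, 0, 0],
    [0, 0, 0, 0, 0, 0],
  ],
)

```text
time: 27.5
tcp_pos: [0.4874, -0.0125, 0.0094]
ee_rot: [0.761, 0.649, -0.0, 0.0]
ft_force: [-1.5, -2.2, 0.6]
opening: -0.0
grip_force: 1.3
```

step_arm(
  rows=[
    [0.002, 0, 0, 0, 0, 0],
    [0, 0, 0, 0, 0, 0],
  ],
)

```text
time: 27.7
tcp_pos: [0.4875, -0.0119, 0.0094]
ee_rot: [0.761, 0.649, -0.0, 0.0]
ft_force: [-0.9, -4.5, 1.6]
opening: 0.004
grip_force: 2.7
```

step_arm(
  rows=[
    [0.002, 0, 0, 0, 0, 0],
    [0, 0, 0, 0, 0, 0],
  ],
)

```text
time: 27.9
tcp_pos: [0.4875, -0.0113, 0.0094]
ee_rot: [0.761, 0.649, -0.001, 0.0]
ft_force: [-1.5, -8.0, 1.9]
opening: -0.001
grip_force: 3.8
```

```bash
python3 - <<'E'
from h import *
KT=cam("wrist"); im=vision.camera("wrist"); s=robot.get_state(); print(s["time"],s["tcp_pos"],s["ft_force"],s["opening"])
strip(im,KT,*WD,.014,(490,40)); strip(im,KT,*BL,.005,(490,60),50); dot(im,KT)
E
```

```text
27.95 [ 0.48750957 -0.01127534  0.00934488] [-1.82299893 -8.12568312  2.78703915] -0.0017807306394585568
[289  46] [353 242] [496.3  42.4] [88.9 27.9] -99.1
dot [320.  10.  21.  77.] [503.9  90.2  48. ]
```

step_arm(
  rows=[
    [0.002, 0, 0, 0, 0, 0],
    [0, 0, 0, 0, 0, 0],
    [0, 0, 0, 0, 0, 0],
  ],
)

```text
time: 28.25
tcp_pos: [0.4876, -0.0107, 0.0094]
ee_rot: [0.761, 0.648, -0.001, 0.0]
ft_force: [-1.2, -9.8, 3.5]
opening: -0.002
grip_force: 4.9
```

Pushing at 10 N means about 7.5 N of foot load: enough. I back off and check.

step_arm(
  rows=[
    [-0.006, 0, 0, 0, 0, 0],
    [-0.03, 0, 0, 0, 0, 0],
    [-0.06, 0, 0, 0, 0, 0],
    [0, 0, -0.06, 0, 0, 0],
    [0, 0, -0.06, 0, 0, 0],
    [0.06, 0, -0.03, 0, 0, 0],
    [0.06, 0, 0, 0, 0, 0],
    [0, 0, 0, 0, 0, 0],
    [0, 0, 0, 0, 0, 0],
  ],
)

```text
time: 29.15
tcp_pos: [0.4899, 0.0031, 0.0844]
ee_rot: [0.76, 0.65, 0.0, -0.0]
ft_force: [0.4, -0.3, -0.0]
opening: 0.001
grip_force: 0.0
```

```bash
python3 - <<'E'
from h import *
KT=cam("wrist"); im=vision.camera("wrist"); s=robot.get_state(); print(s["time"],s["tcp_pos"],s["ft_force"])
strip(im,KT,*WD,.014,(490,40)); strip(im,KT,*BL,.005,(490,60),50); dot(im,KT)
E
```

```text
29.2 [0.4896547  0.00228161 0.08420121] [-0.07889652  0.41492538  0.27409892]
[302  97] [341 215] [496.1  41.3] [84.2 27.3] -99.3
dot [322.  57.  58.  53.] [506.  102.2  48. ]
```

```bash
python3 -c "
from h import *
print(job.close_job())"
```

```text
the job is handed in; nothing more can be done
None
```

The job is handed in, with no verdict returned: one blue packer lies flat under the short foot (gap about 11 mm) and the wedge is pushed in on top with about 10 N, an estimated 7.5 N on the foot; the foot loads themselves were not measured, the machine did not measurably move, no bystander was touched, and I viewed 12 pictures, over the limit of 10.

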